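# Lock the two-piece serving board with its cam

## Task

Two split serving boards stand on the worktop, each with an open gap between its halves. Lock the one that carries the gold bowl: turn its black cam handle a quarter turn clockwise (seen from above) until it is fully home and the two halves are drawn tight together, then let go. Leave the cam of the other board, the one with the tumbler, unlocked.

Things in the scene. Friction and masses are not known exactly. Their poses are not given: they have to be found in the camera images.
- bowl_cam_grip (a point): Grip point of the cam handle on the board with the gold bowl: a black upright bar 52 long, 13 thick, 38 mm tall, on a brass disc 36 mm across. The point is on the vertical turning axis, 14 mm below the bar's top, 24 above the disc, 38 above the board (62 above the worktop). x runs along the bar to its white dot, y across its thickness, z up; the frame turns with the cam. All round it is free.
- bowl_cam (a joint): Turn of that cam in rad: 0 fully open (bar along the seam), 1.571 (end stop) locked (bar across the seam, dot towards the sliding half); grows clockwise seen from above. Starts at 0 to 0.2. Steady friction of about 0.15 N m, no spring; stays where it is left.
- bowl_leaf (a joint): Travel in m of that board's sliding half towards the fixed half: 0 is a 12 mm gap, 0.012 the seam shut. Moved by the cam in proportion to its turn. The pale wooden board is 220 mm along the seam, about 280 across both halves, 24 high; its other half stands fast. The bowl (120 mm across, 72 tall) stands loose on the sliding half, its centre about 157 mm from the cam axis.
- glass_cam (a joint): Turn in rad of the same cam on the identical board that carries a glass tumbler: starts at 0 to 0.2 (open) and is to stay open.

How it is judged:
By the outcome, as a careful person would: the job done as asked, in the order asked, and still so for the second after the job is handed in, with the robot touching nothing.
It also fails if it takes over 32 s, if anything falls off the work surface, if the arm or the gripper's body presses on something with over 40 N, if the wrist force passes 120 N, or if a joint passes its speed limit or range.

## Robot

A 7-joint arm with a two-finger parallel gripper is mounted at the origin on a cart in front of the work surface, level with it; the furniture and walls round the work are solid. World frame = base frame: x ahead of the robot, y to its left, z up, the work surface at z = 0. Lengths are in m, angles in rad, forces in N, time in s.
With the tool pointing down it reaches from about 0.4 to 0.875 m from the base axis. Payload 19.3 kg.
Tool frame: the origin (TCP) lies on the mounting face of the last link; the fingertips stand 173 mm ahead of it and the grasp point (between the pads) lies 155 mm ahead of it (bot.grip_point_offset is the distance from the TCP to the grasp point, in m); z points along the fingers, y is the line along which they close (so a half turn about z gives the same grasp; the last joint's range is limited). The gripper opens to 85 mm and grips with 20 to 120 N. Pads are 22 mm wide; open, the fingers measure 114 mm over their backs; the gripper's body (76 mm by 85 mm) begins 54 mm behind the grasp point. The pads swing forward as they close: fully open they stand 13 mm farther back than shut.
Start: joints at [1.131, 0.521, -0.036, 1.599, 0.021, 1.021, -0.113], TCP at [0.226, -0.583, 0.405] pointing down, gripper open.
Joint ranges: [-2.91, 2.91], [-0.3, 2.13], [-1.5, 1.42], [0.17, 2.43], [-1.26, 4.41], [0.16, 1.93], [-2.52, 2.52]. Speed limits (rad/s): [1.89, 1.89, 2.39, 2.39, 3.01, 3.01, 3.01].

## Interface

Orientations are given as [roll, pitch, yaw] about the fixed x, y, z axes, in that order (R = Rz(yaw) Ry(pitch) Rx(roll)).
In Python, from workcell import bot gives the robot as it stands.
- The arm moves only by the tool arm_command, never from a script. Its argument "deltas" is a list of rows, each a list of 3 entries, a list of its own where there are three numbers: the shift along the tool's x, y, z in cm, then the turn, a rotation vector about the tool's x, y, z in rad, then the finger opening in cm, from 0 to 8.54. In form: [[[tx, ty, tz], [rx, ry, rz], claw], ...]. A call has 1 to 20 rows; each row shifts and turns the commanded pose from where the row before left it, along the tool's axes as they then stand; what a row does not reach is not made up. A row lasts 1/10 s, in which the tool goes at most 50 mm and 8.59 degrees, less where a joint would pass 70% of its speed; a pose out of reach is approached as far as the arm can. A call with a gripper value outside its range is refused whole. The fingers move at their own pace and stop on an object; "newtons" is the grip in N (left out, the last holds). Time passes only in rows, so rows that do not move let the fingers close. It gives the time, the measured TCP pose, the force, the opening and the grip force at its end, in the units of the state.
- bot.observe(): the state, without advancing time (a new reading comes with each control period).
- bot.grab_frame(name): name is "scene" or "side" or "wrist"; returns a dict with "frame" (420x560x3 uint8, red, green, blue), "K" (3x3 intrinsics, pixels), "rvec" (rotation vector, rad) and "tvec" (3), from world to camera coordinates, as OpenCV has them; the wrist camera has in their place "T_tool_cam" (4x4, takes a point from camera to tool coordinates, whose origin is the TCP and whose axes are the flange's). Camera axes: x right, y down, z forward; pixel columns grow to the right and rows downward; lengths in m; the calibration is good to about 2 mm. A picture is of the moment at which its call begins: read the wrist's pose just before it. There is no depth.
- bot.job_done(): hands the job in; it is judged then, once.
Trained networks look in a picture, given as the dict that the camera call returned (one of the last four; its "shot" number tells which), for a name from the list of things; names that differ only in an ending like _2 or _b are one class to them, and where a whole thing is asked for, a point or a joint stands for the part that bears it (a point fixed in the world has none). Each returns a list of dicts, best first, with "p" (0 to 1); they miss things now and then, are a little off and sometimes report something else, mostly with a low value. They report only what shows in the picture. A call takes as long as a camera call.
- bot.find_in(name, picture): "rect" ([left, top, width, height] in pixels, round what is visible of it).
- bot.mark_of(name, picture): "at" ([column, row] in pixels: a listed point, or the origin of a listed thing).
The state is a dict: "clock": time; "qpos": joint angles; "qd": joint speeds; "joint_efforts": joint torques, N m; "position": TCP position; "tool_rot": TCP orientation; "force": force on the tool from outside, world axes, zero at the start; "moment": the same for the moment, N m; "grip_width": finger opening in m; "finger_force": force on a finger pad.
Only numpy, scipy, OpenCV 4.12 (cv2) and the standard library are available. Lean on these libraries where they do the work, as an engineer would, in place of code of your own. Each camera call takes 0.05 s, during which the arm holds its last target. There are 200 camera calls.

## Working session

There is one attempt and no reset: what is moved stays moved. The work goes in short steps, Python scripts to look and compute and a tool call to move; the robot and the scene stay as the last step left them, time stands still between calls to the robot, and variables do not carry over. Pictures are saved under pics/ and viewed, at most 10 in all, crops included, and the job is handed in when it is done.

Besides the shell and the picture viewer there is one more tool, called after "Request:" by a JSON object that holds its "op" and its "data", one argument or row to a line. arm_command: Moves the arm, as the interface text tells. Its arguments: {"type":"object","properties":{"deltas":{"type":"array","items":{"type":"array"}},"newtons":{"type":"number"}},"required":["deltas"]}

```bash
mkdir -p pics
python3 - <<'E'
from workcell import bot
import cv2,numpy as np
s=bot.observe();print(s)
ims=[]
for n in ("scene","side"):
    f=bot.grab_frame(n);ims.append(f["frame"])
    print(n,f["K"].tolist(),np.array(f["rvec"]).tolist(),np.array(f["tvec"]).tolist())
    for k in("bowl_cam_grip",):
        print(bot.mark_of(k,f))
    for k in ("bowl_cam","bowl_leaf","glass_cam"): print(k,bot.find_in(k,f))
    cv2.imwrite(f"pics/{n}0.png",f["frame"][:,:,::-1])
E
```

```text
{'clock': 0.0, 'qpos': array([ 1.13079416,  0.52201519, -0.03632435,  1.60000007,  0.02119757,
        1.02111401, -0.112801  ]), 'qd': array([-0.00078319,  0.0003141 , -0.00048234, -0.00032679,  0.00015599,
       -0.00113822, -0.00084438]), 'joint_efforts': array([ 7.90771392e-04, -9.27108407e+01,  1.97929189e+00, -3.69936311e+01,
        1.76413829e-02,  7.95203377e-03, -9.38050653e-05]), 'position': array([ 0.22582037, -0.58262575,  0.40412777]), 'tool_rot': array([-3.14044391e+00,  8.23213587e-05,  3.69787176e-01]), 'force': array([ 0.56570708, -0.62477362, -0.45431286]), 'moment': array([ 0.0130505 , -0.01883096, -0.03105942]), 'finger_force': 0.0, 'grip_width': 0.08537856651564764}
scene [[505.60574564298145, 0.0, 281.1753749845565], [0.0, 505.60574564298145, 207.61273602593147], [0.0, 0.0, 1.0]] [0.7353702980298079, -2.319013589464542, 1.4260648318477924] [0.3894000219581122, 0.18429473233756355, 0.8065758578700941]
[{'at': [325.3, 190.3], 'p': 0.8}]
bowl_cam [{'rect': [316.4, 179.9, 12.8, 22.4], 'p': 0.75}, {'rect': [280.2, 170.0, 98.7, 39.2], 'p': 0.55}]
bowl_leaf [{'rect': [279.3, 169.4, 100.5, 38.6], 'p': 0.68}]
glass_cam [{'rect': [188.9, 275.5, 29.0, 38.4], 'p': 0.57}]
side [[387.38770097798914, 0.0, 279.6588423245407], [0.0, 387.38770097798914, 211.0151361426448], [0.0, 0.0, 1.0]] [0.7186150992298241, -2.5922843796040684, 1.1069056731489102] [0.3917754802963822, 0.20373908570236168, 0.7343140351292737]
[{'at': [307.6, 174.1], 'p': 0.68}]
bowl_cam []
bowl_leaf [{'rect': [268.7, 144.3, 91.3, 46.6], 'p': 0.68}]
glass_cam [{'rect': [201.2, 301.7, 25.1, 29.6], 'p': 0.6}]
```

View pics/scene0.png

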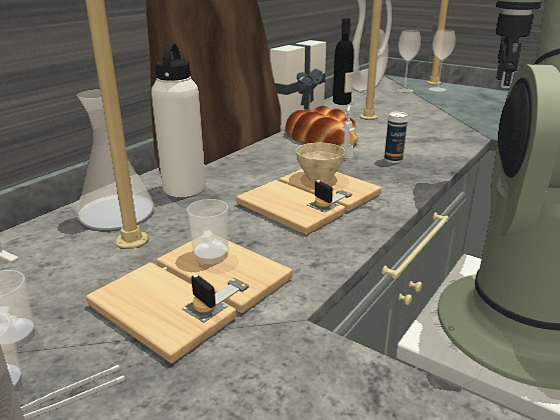

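View pics/side0.png

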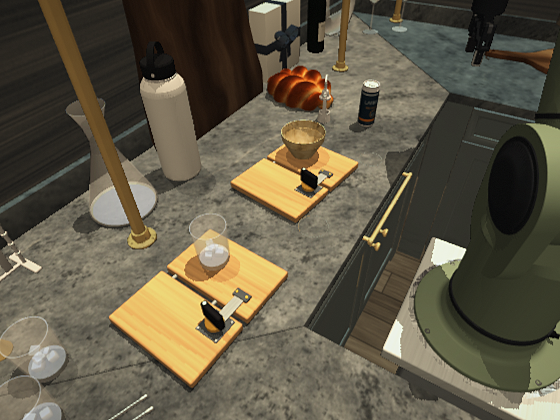

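```bash
cat > h.py <<'E'
import numpy as np,cv2
from scipy.spatial.transform import Rotation as R
def ray(f,uv):
    K=np.array(f["K"]);Rm=cv2.Rodrigues(np.array(f["rvec"],float))[0];t=np.array(f["tvec"]).ravel()
    return -Rm.T@t, Rm.T@np.linalg.solve(K,[uv[0],uv[1],1.])
def onz(c,d,z): return c+d*(z-c[2])/d[2]
def wray(f,s,uv):
    T=np.array(f["T_tool_cam"]);Rt=R.from_euler('xyz',s["tool_rot"])
    d=T[:3,:3]@np.linalg.solve(np.array(f["K"]),[uv[0],uv[1],1.])
    return s["position"]+Rt.apply(T[:3,3]),Rt.apply(d)
E
python3 - <<'E'
from h import *
a=dict(K=[[505.6,0,281.175],[0,505.6,207.61],[0,0,1]],rvec=[0.7353702980298079, -2.319013589464542, 1.4260648318477924],tvec=[0.3894000219581122, 0.18429473233756355, 0.8065758578700941])
b=dict(K=[[387.388,0,279.659],[0,387.388,211.015],[0,0,1]],rvec=[0.7186150992298241, -2.5922843796040684, 1.1069056731489102],tvec=[0.3917754802963822, 0.20373908570236168, 0.7343140351292737])
print(onz(*ray(a,(325.3,190.3)),.062),onz(*ray(b,(307.6,174.1)),.062))
print(ray(a,(0,0))[0],ray(b,(0,0))[0])
E
```

```text
[ 0.45372093 -0.13523132  0.062     ] [ 0.46772812 -0.14926647  0.062     ]
[-0.05155698  0.74411557  0.52895694] [0.11754599 0.53303931 0.66050494]
```

Run:
```python
from h import *
a=dict(K=[[505.6,0,281.175],[0,505.6,207.61],[0,0,1]],rvec=[0.7353702980298079, -2.319013589464542, 1.4260648318477924],tvec=[0.3894000219581122, 0.18429473233756355, 0.8065758578700941])
b=dict(K=[[387.388,0,279.659],[0,387.388,211.015],[0,0,1]],rvec=[0.7186150992298241, -2.5922843796040684, 1.1069056731489102],tvec=[0.3917754802963822, 0.20373908570236168, 0.7343140351292737])
for n,p,z in [("can",(395,160),0),("post2",(370,115),0),("post1",(132,238),0),("bread",(318,145),0),("white bottle",(183,190),0),("candle?",(349,158),0),("bowl",(320,178),.03),
 ("bd left",(237,205),.024),("bd front",(307,228),.024),("bd right",(382,188),.024),("gold cap bowl seam near",(345,211),.024),("seam far",(281,181),.024)]: print(n,onz(*ray(a,p),z).round(3))
```

```text
can [ 0.464 -0.543  0.   ]
post2 [ 0.723 -0.907  0.   ]
post1 [0.729 0.181 0.   ]
bread [ 0.71  -0.525  0.   ]
white bottle [ 0.813 -0.05   0.   ]
candle? [ 0.579 -0.482  0.   ]
bowl [ 0.536 -0.25   0.03 ]
bd left [ 0.617 -0.026  0.024]
bd front [ 0.431 -0.027  0.024]
bd right [ 0.39  -0.296  0.024]
gold cap bowl seam near [ 0.404 -0.139  0.024]
seam far [ 0.613 -0.191  0.024]
```

Request:
{"op": "arm_command", "data": {
  "deltas": [
    [[2,-1.72,0],[0,0,0],6],
    [[2,-1.72,0],[0,0,0],6],
    [[2,-1.72,0],[0,0,0],6],
    [[2,-1.72,0],[0,0,0],6],
    [[2,-1.72,0],[0,0,0],6],
    [[2,-1.72,0],[0,0,0],6],
    [[2,-1.72,0],[0,0,0],6],
    [[2,-1.72,0],[0,0,0],6],
    [[2,-1.72,0],[0,0,0],6],
    [[2,-1.72,0],[0,0,0],6],
    [[2,-1.72,0],[0,0,0],6],
    [[2,-1.72,0],[0,0,0],6],
    [[2,-1.72,0],[0,0,0],6],
    [[2,-1.72,0],[0,0,0],6],
    [[2,-1.72,0],[0,0,0],6],
    [[2,-1.72,0],[0,0,0],6],
    [[2,-1.72,0],[0,0,0],6],
    [[2,-1.72,0],[0,0,0],6]
  ]
}}

```text
clock: 2.3
position: [0.45, -0.163, 0.4049]
tool_rot: [3.141, -0.0, 0.37]
force: [-0.5, -0.3, -0.4]
grip_width: 0.0602
finger_force: 0.0
```

Request:
{"op": "arm_command", "data": {
  "deltas": [
    [[0,0,0],[0,0,-0.135],6],
    [[0,0,0],[0,0,-0.135],6],
    [[0,0,0],[0,0,-0.135],6],
    [[0,0,0],[0,0,-0.135],6],
    [[0,0,0],[0,0,-0.135],6],
    [[0,0,0],[0,0,-0.135],6],
    [[0,0,0],[0,0,-0.135],6],
    [[0,0,0],[0,0,-0.135],6],
    [[0,0,0],[0,0,-0.135],6],
    [[0,0,0],[0,0,-0.135],6],
    [[0,0,0],[0,0,-0.135],6],
    [[0,0,0],[0,0,-0.135],6],
    [[0,0,0],[0,0,-0.135],6],
    [[0,0,0],[0,0,-0.135],6],
    [[0,0,0],[0,0,-0.135],6],
    [[0,0,0],[0,0,-0.135],6],
    [[0,0,0],[0,0,-0.135],6],
    [[0,0,0],[0,0,-0.135],6],
    [[0,0,0],[0,0,0],6]
  ]
}}

```text
clock: 4.2
position: [0.4496, -0.1642, 0.4047]
tool_rot: [3.141, -0.0, 2.802]
force: [0.4, -1.0, 0.6]
grip_width: 0.0596
finger_force: 0.0
```

```bash
cat > look.py <<'E'
from workcell import bot
from h import *
import sys
s=bot.observe();f=bot.grab_frame("wrist")
print(s["clock"],s["qpos"].round(3),s["position"],s["tool_rot"])
print(f["K"][0],np.array(f["T_tool_cam"]).round(4).tolist())
for m in bot.mark_of("bowl_cam_grip",f): print(m,onz(*wray(f,s,m["at"]),.062))
print(bot.find_in("bowl_cam",f))
cv2.imwrite(f"pics/{sys.argv[1]}.png",f["frame"][:,:,::-1])
E
python3 look.py w1
```

```text
4.2 [ 0.792  0.358 -0.709  1.947  0.286  0.938  1.174] [ 0.44959487 -0.1641573   0.40467922] [ 3.14141318e+00 -1.77303645e-05  2.80202678e+00]
[348.2934603    0.         281.42808392] [[-0.0002, -0.9511, -0.3088, 0.0799], [1.0, -0.0006, 0.0011, 0.0001], [-0.0013, -0.3088, 0.9511, 0.031], [0.0, 0.0, 0.0, 1.0]]
{'at': [312.1, 190.5], 'p': 0.89} [ 0.46339397 -0.1383801   0.062     ]
[{'rect': [290.4, 155.8, 38.5, 60.1], 'p': 0.84}]
```

View pics/w1.png

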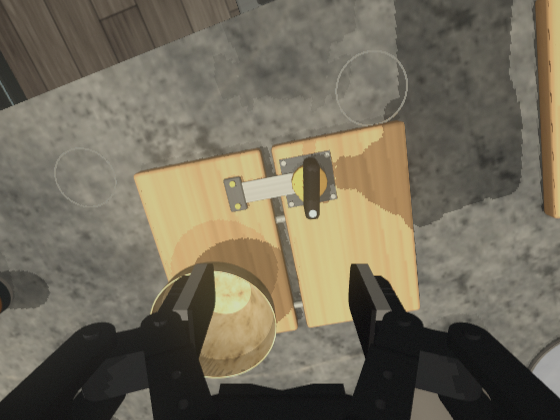

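Run:
```python
from h import *
from workcell import bot
s=bot.observe();f=bot.grab_frame("wrist")
p=lambda u,z:onz(*wray(f,s,u),z)
A,B=p((312.5,213),.076),p((311,162),.076);print(A,B,np.linalg.norm(A-B),np.arctan2(*(A-B)[1::-1]),(A+B)/2)
A,B=p((303,325),.024),p((274,148),.024);print(np.linalg.norm(A-B),np.arctan2(*(A-B)[1::-1]))
im=cv2.resize(f["frame"][140:230,250:370],None,fx=6,fy=6,interpolation=cv2.INTER_CUBIC);cv2.imwrite("pics/c1.png",im[:,:,::-1])
```

```text
[ 0.47970264 -0.1446403   0.076     ] [ 0.43513714 -0.1312994   0.076     ] 0.046519499917964245 -0.290864972610757 [ 0.45741989 -0.13796985  0.076     ]
0.2115243770047558 -0.1895660779830493
```

View pics/c1.png

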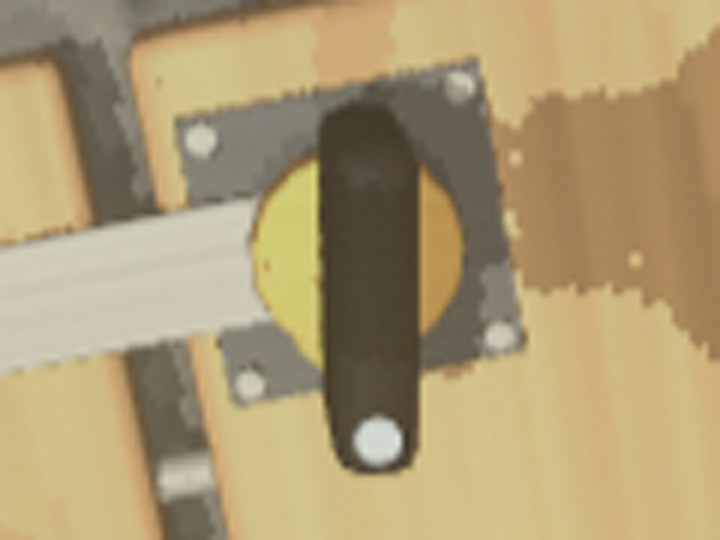

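Request:
{"op": "arm_command", "data": {
  "deltas": [
    [[-0.03,0.35,1.43],[0,0,-0.005],6],
    [[-0.03,0.35,1.43],[0,0,-0.005],6],
    [[-0.03,0.35,1.43],[0,0,-0.005],6],
    [[-0.03,0.35,1.43],[0,0,-0.005],6],
    [[-0.03,0.35,1.43],[0,0,-0.005],6],
    [[-0.03,0.35,1.43],[0,0,-0.005],6],
    [[-0.03,0.35,1.43],[0,0,-0.005],6],
    [[-0.03,0.35,1.43],[0,0,-0.005],6],
    [[0,0,0],[0,0,0],6]
  ]
}}

```text
clock: 5.3
position: [0.4607, -0.1376, 0.2885]
tool_rot: [3.141, -0.002, 2.841]
force: [-0.4, 0.5, 0.0]
grip_width: 0.0601
finger_force: 0.0
```

```bash
python3 look.py w2
```

```text
5.3 [ 0.639  0.535 -0.619  2.049  0.475  0.702  0.985] [ 0.46065068 -0.13758444  0.28851823] [ 3.14127082e+00 -2.41792357e-03  2.84091648e+00]
[348.2934603    0.         281.42808392] [[-0.0002, -0.9511, -0.3088, 0.0799], [1.0, -0.0006, 0.0012, 0.0001], [-0.0013, -0.3088, 0.9511, 0.031], [0.0, 0.0, 0.0, 1.0]]
{'at': [277.6, 238.1], 'p': 0.68} [ 0.46234523 -0.14013802  0.062     ]
[{'rect': [251.8, 187.5, 55.2, 96.1], 'p': 0.72}]
```

View pics/w2.png

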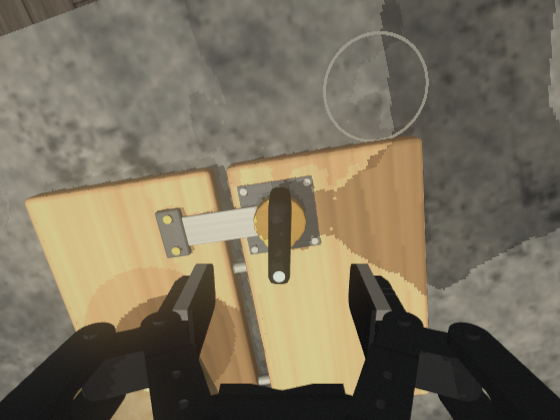

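Run:
```python
from h import *
from workcell import bot
s=bot.observe();f=bot.grab_frame("wrist")
p=lambda u,z:onz(*wray(f,s,u),z).round(4)
print("disc",p((279.5,222),.038)); print("plate",p(np.mean([(241,192),(308,182),(318,241),(254,252)],0),.026))
A,B=p((279,283),.076),p((281,192),.076);print(A,B,np.linalg.norm(A-B),np.arctan2(*(A-B)[1::-1]),(A+B)/2)
A,B=p((262,380),.024),p((221,170),.024);print(np.arctan2(*(A-B)[1::-1]))
```

```text
disc [ 0.4628 -0.1398  0.038 ]
plate [ 0.4634 -0.1395  0.026 ]
[ 0.4863 -0.1473  0.076 ] [ 0.433  -0.1294  0.076 ] 0.05622543908232288 -0.32400026938635396 [ 0.45965 -0.13835  0.076  ]
-0.16415697200587198
```

Request:
{"op": "arm_command", "data": {
  "deltas": [
    [[-0.23,-0.15,1],[0,0,0.02],5],
    [[0,0,1.2],[0,0,0],5],
    [[0,0,1.2],[0,0,0],5],
    [[0,0,1.2],[0,0,0],5],
    [[0,0,1.2],[0,0,0],5],
    [[0,0,1.2],[0,0,0],5],
    [[0,0,0],[0,0,0],5]
  ]
}}

```text
clock: 6.2
position: [0.4623, -0.1401, 0.2187]
tool_rot: [3.142, -0.002, 2.82]
force: [-0.3, 0.6, 0.5]
grip_width: 0.0499
finger_force: 0.0
```

Request:
{"op": "arm_command", "data": {
  "deltas": [
    [[0,0,0],[0,0,0],0.8],
    [[0,0,0],[0,0,0],0.8],
    [[0,0,0],[0,0,0],0.8],
    [[0,0,0],[0,0,0],0.8],
    [[0,0,0],[0,0,0],0.8],
    [[0,0,0],[0,0,0],0.8]
  ],
  "newtons": 50
}}

```text
clock: 6.8
position: [0.4629, -0.1399, 0.2209]
tool_rot: [3.141, 0.001, 2.82]
force: [-0.4, 6.1, 7.0]
grip_width: 0.0124
finger_force: 49.8
```

Request:
{"op": "arm_command", "data": {
  "deltas": [
    [[0,0,0],[0,0,0.03],0.8],
    [[0,0,0],[0,0,0.06],0.8],
    [[0,0,0],[0,0,0.07],0.8],
    [[0,0,0],[0,0,0.07],0.8],
    [[0,0,0],[0,0,0.07],0.8],
    [[0,0,0],[0,0,0.07],0.8],
    [[0,0,0],[0,0,0.07],0.8],
    [[0,0,0],[0,0,0.07],0.8]
  ],
  "newtons": 60
}}

```text
clock: 7.6
position: [0.4627, -0.1403, 0.2209]
tool_rot: [3.141, 0.001, 2.307]
force: [-2.1, 2.0, 9.3]
grip_width: 0.012
finger_force: 60.3
```

```bash
python3 -c "
from workcell import bot
s=bot.observe();print(s['force'],s['moment'],s['tool_rot'],s['qpos'])"
```

```text
[-2.10976844  2.0402609   9.31627829] [0.49343396 0.64040697 0.15776701] [3.14128901e+00 6.79136026e-04 2.30708484e+00] [ 0.46242025  0.6250665  -0.38358717  2.083429    0.46227167  0.51377055
  0.47315659]
```

Request:
{"op": "arm_command", "data": {
  "deltas": [
    [[0,0,0],[0,0,0.07],0.8],
    [[0,0,0],[0,0,0.07],0.8],
    [[0,0,0],[0,0,0.07],0.8],
    [[0,0,0],[0,0,0.07],0.8],
    [[0,0,0],[0,0,0.07],0.8],
    [[0,0,0],[0,0,0.07],0.8],
    [[0,0,0],[0,0,0.07],0.8],
    [[0,0,0],[0,0,0.07],0.8],
    [[0,0,0],[0,0,0.07],0.8],
    [[0,0,0],[0,0,0.07],0.8],
    [[0,0,0],[0,0,0.07],0.8],
    [[0,0,0],[0,0,0.05],0.8],
    [[0,0,0],[0,0,0],0.8]
  ]
}}

```text
clock: 8.9
position: [0.4621, -0.1404, 0.2209]
tool_rot: [-3.141, 0.0, 1.488]
force: [-6.3, 0.8, 13.8]
grip_width: 0.012
finger_force: 60.9
```

```bash
cat > st.py <<'E'
from workcell import bot
s=bot.observe();print(s['clock'],s['force'],s['moment'],s['tool_rot'],s['position'])
E
python3 st.py
```

```text
8.9 [-6.31371475  0.75568579 13.78720286] [ 0.18776284  1.53214844 -0.05718809] [-3.14069981e+00  4.80654520e-04  1.48755393e+00] [ 0.46213127 -0.14041934  0.22086955]
```

Request:
{"op": "arm_command", "data": {
  "deltas": [
    [[0,0,-0.1],[0,0,0.03],0.8],
    [[0,0,0],[0,0,0.03],0.8],
    [[0,0,0],[0,0,0.03],0.8],
    [[0,0,0],[0,0,0.03],0.8],
    [[0,0,0],[0,0,0],0.8]
  ]
}}

```text
clock: 9.4
position: [0.4622, -0.1403, 0.2211]
tool_rot: [-3.14, 0.001, 1.369]
force: [-5.0, -2.5, -7.6]
grip_width: 0.012
finger_force: 80.6
```

```bash
python3 st.py
```

```text
9.4 [-4.95258538 -2.49712007 -7.64502136] [-0.54970136  1.16670075  1.78904541] [-3.14035655e+00  6.55302980e-04  1.36918883e+00] [ 0.46219408 -0.14033306  0.2211325 ]
```

Request:
{"op": "arm_command", "data": {
  "deltas": [
    [[0,0,0],[0,0,0.02],0.8],
    [[0,0,0],[0,0,0.02],0.8],
    [[0,0,0],[0,0,0],0.8]
  ]
}}

```text
clock: 9.7
position: [0.4622, -0.1403, 0.2212]
tool_rot: [-3.141, 0.001, 1.331]
force: [-5.5, -3.6, -6.5]
grip_width: 0.0123
finger_force: 105.3
```

```bash
python3 st.py
```

```text
9.7 [-5.53028281 -3.59106701 -6.49357598] [-0.68706486  1.23393911  2.66120217] [-3.14052776e+00  8.91156529e-04  1.33088326e+00] [ 0.46222013 -0.14029764  0.22119522]
```

Request:
{"op": "arm_command", "data": {
  "deltas": [
    [[0,0,0],[0,0,0],5],
    [[0,0,0],[0,0,0],5],
    [[0,0,0],[0,0,0],5],
    [[0,0,0],[0,0,0],5],
    [[0,0,0],[0,0,0],5],
    [[0,0,-1],[0,0,0],5],
    [[0,0,-2],[0,0,0],5],
    [[0,0,-3],[0,0,0],5],
    [[0,0,-3],[0,0,0],5],
    [[0,0,-3],[0,0,0],5],
    [[0,0,-3],[0,0,0],5],
    [[0,0,0],[0,0,0],5]
  ]
}}

```text
clock: 10.9
position: [0.4631, -0.1404, 0.3754]
tool_rot: [3.136, -0.0, 1.329]
force: [0.4, 0.2, -1.1]
grip_width: 0.0504
finger_force: 0.0
```

```bash
python3 look.py w3
```

```text
10.9 [ 0.322  0.341 -0.187  1.989  0.087  0.813 -0.156] [ 0.4631298  -0.14044252  0.375358  ] [ 3.13565221e+00 -8.36292723e-05  1.32942514e+00]
[348.2934603    0.         281.42808392] [[-0.0002, -0.9515, -0.3077, 0.0793], [1.0, -0.0002, -0.0001, -0.0007], [-0.0, -0.3077, 0.9515, 0.031], [0.0, 0.0, 0.0, 1.0]]
{'at': [279.9, 195.7], 'p': 0.7} [ 0.46274914 -0.14156463  0.062     ]
[{'rect': [257.4, 158.7, 42.2, 66.9], 'p': 0.84}]
```

View pics/w3.png

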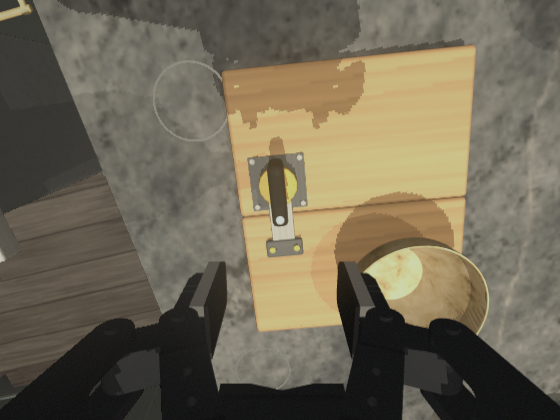

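Run:
```python
from h import *
from workcell import bot
s=bot.observe();f=bot.grab_frame("wrist")
im=cv2.resize(f["frame"][145:265,230:330],None,fx=5,fy=5,interpolation=cv2.INTER_CUBIC);cv2.imwrite("pics/c3.png",im[:,:,::-1])
```

```text
(no output)
```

View pics/c3.png

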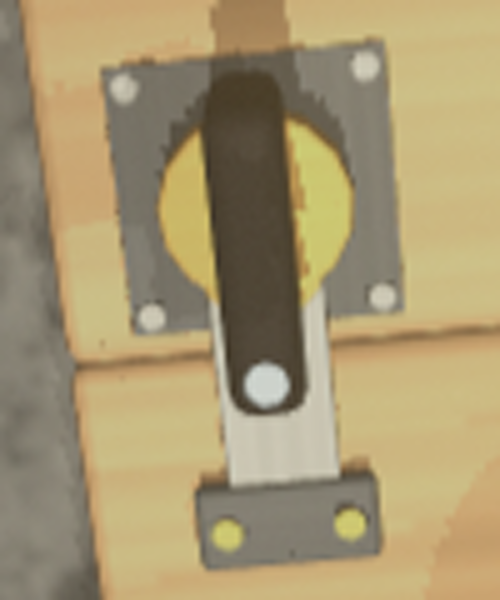

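```bash
python3 -c "
from workcell import bot
print(bot.job_done())"
```

```text
the job is handed in; nothing more can be done
None
```

The cam on the gold-bowl board is turned fully home and released, with its bar square across the shut seam in the wrist picture. The tumbler board was not touched, and I handed the job in at about 11 s.

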